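# Take the red pulley block off its locking peg

### The job

The red pulley block hangs on a peg whose end is locked by a yellow sprung keeper. Press that keeper down until it clicks and stays down, take the red block off over the end of the peg, and stand it upright in the middle of the round black mat, setting it down without dropping it. Leave the blue block hanging where it is.

Things in the scene. Friction and masses are not known exactly. Their poses are not given: they have to be found in the camera images.
- red_block: Red, 158 mm tall, 0.25-0.5 kg. In mm. Origin: centre of flat underside; z up, x along its peg towards the post, y across. Body 44 (x) x 64, 58 high. Above, a frame 16 thick (x), 64 wide, with a window 44 wide, z 58-98, for the peg; crossbar z 98-108 rests on the peg; grip tongue 16 (x) x 30 (y), z 108-158. Hangs with origin 30 high. To remove (keeper down): raise 8, draw level along -x off the peg.
- post_red_keeper_top (a point): Top centre of the yellow keeper, 24 (x) x 12 mm, on the red block's peg; x points along the peg to the post. It stands 24 above the peg, top at height 152. Over-centre spring: press it down 24 (5 N at first, nil halfway); it snaps flush and stays. Peg: level bar 14 wide, 24 high, top at height 128, ends 15 before this point; the block's origin is 65-80 behind it, the post top is 136 high.
- mat: Round black rubber mat with a thin grey ring, 140 mm across, 5 mm thick, fixed to the bench. Origin: centre of its underside, on the bench.
- blue_block: Blue pulley block, same size, shape, axes and height as the red one, hanging on a like post and peg with its own yellow keeper; stays there. A third such post is empty. Tallest things near: the block tops (height 188 mm). Posts, blocks and mat share four places in a row across the bench, about 170 mm apart, in any order.
Not all that is in view belongs to the job. Of the things like the red_block, leave any that is purple; of the rest the smaller one is meant.

How it is judged:
On the way:
1. the yellow keeper of the red block's peg has been pressed down and stays down (distance of post_red_keeper_top from where it was at the start of the episode above 0.018 m), for 0.2 s.
At the end, for the whole second after the job is handed in: The red block stands on the mat, upright within 10 degrees, its centre within 35 mm of the mat's centre, released and at rest; the blue block still hangs within 30 mm of where it was (horizontal distance between red_block and mat below 0.035 m and height (world z) of red_block below 0.012 m and angle between red_block's own z axis and vertical below 0.17 rad and contact force between red_block and mat above 0.5 N and linear speed of red_block below 0.03 m/s and distance of blue_block from where it was at the start of the episode below 0.03 m); the robot touches nothing.
It fails at once if the blue block is moved by more than 30 mm (distance of blue_block from where it was at the start of the episode above 0.03 m).
It fails at once if the red block is dropped or knocked (moves faster than 0.6 m/s with no finger on it) (linear speed of red_block above 0.6 m/s and contact force between the fingers and red_block below 0.05 N).
It also fails if it takes over 51 s, if anything falls off the work surface, if the arm or the gripper's body presses on something with over 40 N, if the wrist force passes 120 N, or if a joint passes its speed limit or range.

### The arm

A 6-joint arm with a two-finger parallel gripper is mounted at the origin on the work surface. World frame = base frame: x ahead of the robot, y to its left, z up, the work surface at z = 0. Lengths are in m, angles in rad, forces in N, time in s.
With the tool pointing down it reaches from about 0.375 to 0.975 m from the base axis. Payload 3.8 kg.
Tool frame: the origin (TCP) lies on the centre line of the jaws, within the pads' length; the fingertips stand 14 mm ahead of it and the grasp point (between the pads) lies 5 mm behind it; x points along the fingers, y is the direction in which the jaws open and shut, and the axes are right-handed (so a half turn about x gives the same grasp; the last joint's range is limited). The gripper opens to 85 mm and grips with 20 to 120 N. Pads are 22 mm wide; open, the fingers measure 114 mm over their backs; the gripper's body (76 mm by 85 mm) begins 54 mm behind the grasp point. The pads swing forward as they close: fully open they stand 13 mm farther back than shut.
Start: joints at [-1.325, 0.264, 1.604, -0, 1.274, -0.037], TCP at [0.188, -0.648, 0.245] pointing down, gripper open.
Joint ranges: [-2.63, 2.63], [-0.94, 2.18], [0.31, 2.57], [-1.31, 4.45], [0, 2.66], [-2.55, 2.55]. Speed limits (rad/s): [2.57, 2.57, 3.14, 3.14, 3.14, 3.14].

### API

Orientations are given as a rotation vector (axis times angle).
In Python, from workcell import bot gives the robot as it stands.
- The arm moves only by the shell command python3 -m creep 'ROWS' [FORCE]. ROWS is JSON, a list of rows, each an object with "grip": the finger opening in cm, from 0 to 8.54; "dp": the shift along the tool's x, y, z in cm, a list of three; "rotation": the turn, a rotation vector about the tool's x, y, z in rad, a list of three. A call has 1 to 5 rows; each row is the pose to reach, as a shift and turn from the pose commanded when the call began, along the tool's axes at that moment; what a row does not reach only later rows make up. A row lasts 1/12 s, in which the tool goes at most 41.7 mm and 7.16 degrees, less where a joint would pass 70% of its speed; a pose out of reach is approached as far as the arm can. A call with a gripper value outside its range is refused whole. The fingers move at their own pace and stop on an object; FORCE is the grip in N (left out, the last holds). Time passes only in rows, so rows that repeat a pose let the fingers close. It gives the time, the measured TCP pose, the force and the opening at its end, in the units of the state.
- bot.read_state(): the state, without advancing time (a new reading comes with each control period).
- bot.read_camera(name): name is "scene" or "side" or "wrist"; returns (picture, depth): 400x640x3 uint8, red, green, blue; 400x640 float32, m along the optical axis (not along the pixel's ray), 0 where there is no reading.
- bot.get_calibration(name): a dict with "fx", "fy", "cx", "cy" (pixels), "dist" ([k1, k2, p1, p2, k3] as OpenCV has them; the pictures are not rectified), "rvec" (rotation vector, rad) and "tvec" (3), from world to camera coordinates, as OpenCV has them. Camera axes: x right, y down, z forward; pixel columns grow to the right and rows downward; lengths in m; the calibration is good to about 2 mm. A picture is of the moment at which its call begins: read the wrist's pose just before it. get_calibration takes no time and is no camera call; for the wrist camera it gives the pose at the moment of the call.
- bot.finish_job(): hands the job in, once; it reports no verdict.
The state is a dict: "time": time; "q": joint angles; "joint_vel": joint speeds; "joint_torque": joint torques, N m; "tool_pos": TCP position; "tcp_rot": TCP orientation; "wrist_force": force on the tool from outside, world axes, zero at the start; "torque": the same for the moment, N m; "width": opening from 0.0 (shut) to 1.0 (fully open).
Only numpy, scipy, OpenCV 4.12 (cv2) and the standard library are available. Lean on these libraries where they do the work, as an engineer would, in place of code of your own. Each camera call takes 0.05 s, during which the arm holds its last target.

## Working session

There is one attempt and no reset: what is moved stays moved. The work goes in short steps, Python scripts to look and compute and a shell command to move; the robot and the scene stay as the last step left them, time stands still between calls to the robot, and variables do not carry over. Pictures are saved under pics/ and viewed, and the job is handed in when it is done.

```bash
mkdir -p pics; cat > h.py <<'E'
from workcell import bot
import numpy as np, cv2
def cam(n):
    c=bot.get_calibration(n); im,d=bot.read_camera(n)
    np.savez('pics/%s.npz'%n,im=im,d=d,**{k:np.array(v) for k,v in c.items()})
    return im,d,c
def world(c,d):
    K=np.array([[c['fx'],0,c['cx']],[0,c['fy'],c['cy']],[0,0,1]],float)
    h,w=d.shape
    u,v=np.meshgrid(np.arange(w),np.arange(h))
    p=cv2.undistortPoints(np.stack([u,v],-1).reshape(-1,1,2).astype(np.float64),K,np.array(c['dist'],float)).reshape(h,w,2)
    P=np.dstack([p[...,0]*d,p[...,1]*d,d])
    R=cv2.Rodrigues(np.array(c['rvec'],float))[0]
    W=(P-np.array(c['tvec']).reshape(3))@R
    W[d==0]=np.nan
    return W
def save(im,name): cv2.imwrite('pics/'+name,im[...,::-1])
E
python3 - <<'E'
from h import *
s=bot.read_state(); print(s)
for n in ['scene','side']:
    im,d,c=cam(n); save(im,n+'0.png'); print(n,c)
E
```

```text
{'time': 0.0, 'q': array([-1.32486998e+00,  2.64743800e-01,  1.60541426e+00,  1.04204633e-05,
        1.27369897e+00, -3.68816928e-02]), 'joint_vel': array([-3.00491203e-04,  5.39247029e-04, -6.33787119e-05,  1.41050214e-03,
       -1.21839833e-04,  7.14092654e-04]), 'joint_torque': array([-2.90035765e-03, -5.15117240e+01, -3.67313576e+01, -5.05934568e-04,
        1.29573929e-02,  4.94125743e-06]), 'tool_pos': array([ 0.18819898, -0.64748405,  0.24394656]), 'tcp_rot': array([ 2.07053913,  0.29713647, -2.07101256]), 'wrist_force': array([0.33921534, 0.17040938, 0.38599211]), 'torque': array([ 0.00251206, -0.00405121, -0.04322367]), 'width': 0.9993565801257331}
scene {'fx': 488.99282925988797, 'fy': 488.99282925988797, 'cx': 326.79040080207403, 'cy': 203.4917974161178, 'dist': array([0.02317098, 0.        , 0.        , 0.        , 0.        ]), 'rvec': array([ 0.84413475,  2.67756396, -0.90476104]), 'tvec': array([ 0.46720277, -0.17600182,  1.2823553 ])}
side {'fx': 361.90148092682523, 'fy': 361.90148092682523, 'cx': 317.5496983798541, 'cy': 197.05221415919462, 'dist': array([-0.04025638,  0.        ,  0.        ,  0.        ,  0.        ]), 'rvec': array([ 2.06777196, -0.53950505,  0.30713738]), 'tvec': array([-0.53097278,  0.2422566 ,  0.56488359])}
```

View pics/scene0.png

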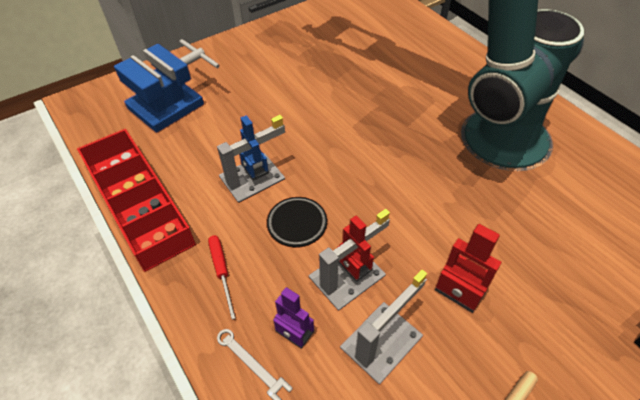

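View pics/side0.png

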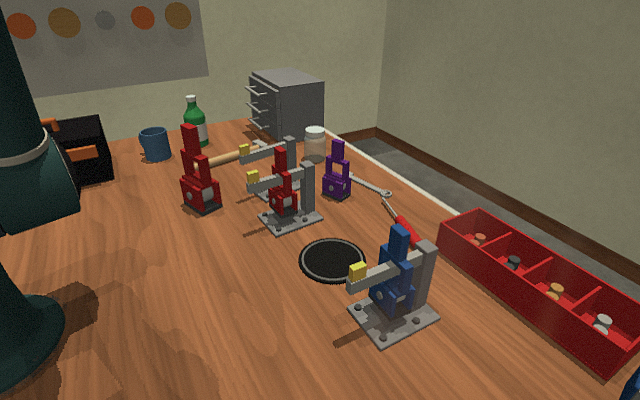

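Candidates in the scene view are the red block hanging at (357,248), a larger red one standing free at (470,265) and a purple one at (293,318). The hanging one fits: it is red, the smaller of the two, and on a peg with a keeper. Next I'll measure and take an enlarged crop.

```bash
python3 - <<'E'
from h import *
def load(n):
    z=np.load('pics/%s.npz'%n); c={k:z[k] for k in ['fx','fy','cx','cy','dist','rvec','tvec']}; return z['im'],z['d'],c
out=[]
for n in ['scene','side']:
    im,d,c=load(n); c={k:(float(v) if v.ndim==0 else v) for k,v in c.items()}
    W=world(c,d); hsv=cv2.cvtColor(im,cv2.COLOR_RGB2HSV); H,S,V=hsv[...,0],hsv[...,1],hsv[...,2]
    ms={'yellow':(H>24)&(H<36)&(S>150)&(V>90),'red':((H<5)|(H>174))&(S>180)&(V>60),'blue':(H>105)&(H<120)&(S>150),'black':(V<50)}
    for k,m in ms.items():
        nn,l,st,ce=cv2.connectedComponentsWithStats(m.astype(np.uint8))
        for i in range(1,nn):
            if st[i,4]<40: continue
            P=W[(l==i)]; P=P[~np.isnan(P[:,0])]
            if len(P)==0: continue
            print(n,k,ce[i].round(),st[i,4],'med',np.median(P,0).round(3),'p2',np.percentile(P,3,axis=0).round(3),'p98',np.percentile(P,97,axis=0).round(3))
im,_,_=load('scene'); save(cv2.resize(im[190:390,270:520],None,fx=3,fy=3,interpolation=cv2.INTER_CUBIC),'crop1.png')
E
```

```text
scene yellow [277. 118.] 46 med [ 0.529 -0.256  0.151] p2 [ 0.442 -0.41  -0.001] p98 [ 0.54  -0.25   0.154]
scene yellow [383. 214.] 66 med [0.501 0.09  0.151] p2 [0.483 0.078 0.136] p98 [0.512 0.095 0.153]
scene yellow [420. 276.] 89 med [0.533 0.233 0.151] p2 [0.522 0.226 0.142] p98 [0.544 0.238 0.154]
scene red [136. 199.] 7145 med [ 0.873 -0.335  0.033] p2 [ 0.814 -0.516  0.003] p98 [ 0.927 -0.158  0.07 ]
scene red [357. 247.] 1004 med [0.576 0.11  0.121] p2 [0.553 0.071 0.049] p98 [0.591 0.128 0.188]
scene red [470. 267.] 3037 med [0.426 0.259 0.081] p2 [0.395 0.222 0.022] p98 [0.453 0.299 0.216]
scene red [218. 256.] 465 med [ 0.789 -0.09   0.023] p2 [ 0.77  -0.138  0.014] p98 [ 0.807 -0.049  0.028]
scene blue [158.  91.] 3657 med [ 0.702 -0.578  0.083] p2 [ 0.611 -0.663  0.014] p98 [ 0.756 -0.54   0.142]
scene blue [251. 148.] 611 med [ 0.61  -0.239  0.111] p2 [ 0.589 -0.266  0.052] p98 [ 0.627 -0.222  0.187]
scene black [265.   5.] 119 med [ 0.093 -1.095 -0.131] p2 [ 0.023 -1.107 -0.138] p98 [ 0.159 -1.086 -0.121]
scene black [489.  25.] 2045 med [ 0.185 -0.001  0.362] p2 [-1
[... 2239 characters left out ...]
8 0.069 0.038] p2 [0.544 0.061 0.031] p98 [0.587 0.115 0.041]
side black [331. 259.] 1549 med [ 0.59  -0.088  0.006] p2 [ 0.544 -0.135  0.004] p98 [ 0.644 -0.036  0.008]
side black [317. 273.] 220 med [ 0.541 -0.116  0.005] p2 [ 0.526 -0.153  0.   ] p98 [ 0.581 -0.026  0.007]
side black [513. 264.] 44 med [ 0.893 -0.295  0.021] p2 [ 0.89  -0.298  0.009] p98 [ 0.899 -0.28   0.025]
side black [ 26. 332.] 5087 med [ 0.065 -0.037  0.017] p2 [ 0.032 -0.095  0.001] p98 [0.101 0.056 0.116]
side black [375. 301.] 60 med [ 0.582 -0.244  0.035] p2 [ 0.581 -0.266  0.008] p98 [ 0.595 -0.227  0.04 ]
side black [629. 386.] 251 med [ 0.703 -0.549  0.122] p2 [ 0.688 -0.555  0.097] p98 [ 0.728 -0.544  0.136]
```

View pics/crop1.png

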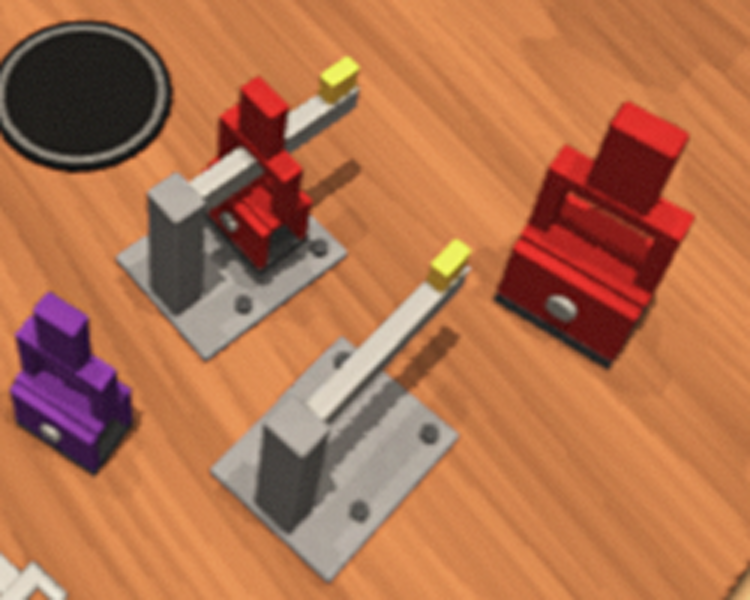

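The crop confirms it: red block on the peg with the yellow keeper at the end, crop (262,110)/(340,78). Now precise geometry.

```bash
python3 - <<'E'
from h import *
from scipy.spatial.transform import Rotation as Ro
for n in ['scene','side']:
    z=np.load('pics/%s.npz'%n); c={k:z[k] for k in ['fx','fy','cx','cy','dist','rvec','tvec']}; c={k:(float(v) if v.ndim==0 else v) for k,v in c.items()}
    im,d=z['im'],z['d']; W=world(c,d)
    hsv=cv2.cvtColor(im,cv2.COLOR_RGB2HSV); H,S,V=[hsv[...,i].astype(int) for i in range(3)]
    near=(W[...,0]>.44)&(W[...,0]<.75)&(W[...,1]>0.02)&(W[...,1]<.175)
    Y=near&(H>22)&(H<36)&(S>140); R=((H<6)|(H>172))&(S>150)&near
    def rep(name,m):
        P=W[m]; 
        if len(P)<4: print(n,name,len(P));return
        r=cv2.minAreaRect((P[:,:2]*1000).astype(np.float32)); print(n,name,len(P),'mean',P.mean(0).round(4),'rect',np.round(r[0],1),np.round(r[1],1),round(r[2],1))
        return P
    rep('keep',Y&(W[...,2]>.147)); rep('tongue',R&(W[...,2]>.183)); rep('posttop',near&(S<60)&(abs(W[...,2]-.136)<.003))
    P=rep('peg',near&(S<70)&(abs(W[...,2]-.128)<.003)&~R&~Y)
    v=np.linalg.svd(P[:,:2]-P[:,:2].mean(0))[2][0]; print('pegdir',np.degrees(np.arctan2(v[1],v[0])))
    rep('crossbar',R&(abs(W[...,2]-.138)<.003)); rep('bodytop',R&(abs(W[...,2]-.088)<.003))
    # mat ring: dark/gray unsaturated near mat
    M=(abs(W[...,0]-.596)<.09)&(abs(W[...,1]+.085)<.09)&(S<90)&(W[...,2]<.012)&(W[...,2]>-0.004)
    nn,l,st,ce=cv2.connectedComponentsWithStats(M.astype(np.uint8)); i=1+st[1:,4].argmax(); Pm=W[l==i]
    print(n,'mat',cv2.minEnclosingCircle((Pm[:,:2]*1000).astype(np.float32)),Pm.mean(0).round(4),cv2.fitEllipse(cv2.convexHull((Pm[:,:2]*1000).astype(np.float32))))
s=bot.read_state();print(Ro.from_rotvec(s['tcp_rot']).as_matrix().round(3))
E
```

```text
scene keep 70 mean [0.5013 0.0896 0.1508] rect [501.7  89.6] [23.7 12. ] 0.7
scene tongue 130 mean [0.5699 0.0982 0.187 ] rect [569.6  96.7] [16.  29.9] 0.5
scene posttop 178 mean [0.636  0.0995 0.1354] rect [635.9  99. ] [24.8 29.1] 2.9
scene peg 274 mean [0.5746 0.0957 0.1275] rect [570.1  98.6] [157.3  24.8] 2.4
pegdir 4.4808512836955785
scene crossbar 126 mean [0.5718 0.1032 0.1375] rect [570.1  96.7] [17.2 62.9] 3.3
scene bodytop 161 mean [0.5741 0.1086 0.0873] rect [571.   96.7] [41.1 64.3] 4.4
scene mat ((596.1241455078125, -83.97925567626953), 69.01951599121094) [ 0.597  -0.0813  0.0049] ((595.6339111328125, -83.22271728515625), (133.10630798339844, 136.8496856689453), 156.5008544921875)
side keep 32 mean [0.4997 0.0866 0.151 ] rect [499.9  86.9] [22.4 12.8] 7.8
side tongue 60 mean [0.5663 0.0906 0.1864] rect [567.  92.] [16.2 30.5] 0.9
side posttop 67 mean [0.6328 0.0937 0.1349] rect [632.7  94.7] [23.5 28.4] 3.0
side peg 189 mean [0.5653 0.0882 0.127 ] rect [564.5  91.1] [161.3  25.6] 0.8
pegdir -177.99056173807796
side crossbar 69 mean [0.5657 0.0831 0.1371] rect [566.5  93.2] [16.3 64. ] 6.1
side bodytop 105 mean [0.5632 0.0833 0.0872] rect [565.8  85.3] [30.8 50.7] 12.3
side mat ((594.41943359375, -86.79434967041016), 69.6170654296875) [ 0.5883 -0.0864  0.0057] ((594.0115356445312, -86.54493713378906), (136.44326782226562, 137.6593017578125), 164.66070556640625)
[[-0.001  0.279 -0.96 ]
 [ 0.002 -0.96  -0.279]
 [-1.    -0.002 -0.   ]]
```

```bash
cat >> h.py <<'E'
from scipy.spatial.transform import Rotation as Ro
def togo(p,yaw=None):
    s=bot.read_state(); R=Ro.from_rotvec(s['tcp_rot']).as_matrix()
    print('t',round(s['time'],2),'pos',s['tool_pos'].round(4),'F',s['wrist_force'].round(1),'w',round(s['width'],3))
    print('dp cm',((np.array(p)-s['tool_pos'])@R*100).round(2))
    if yaw is not None:
        T=np.array([[0,np.sin(yaw),-np.cos(yaw)],[0,-np.cos(yaw),-np.sin(yaw)],[-1,0,0]])
        print('rot',Ro.from_matrix(R.T@T).as_rotvec().round(3))
E
python3 -c "
from h import *
togo([.5008,.088,.2],np.radians(3.7)); togo([.36,-.25,.245])"
```

```text
t 0.1 pos [ 0.1882 -0.6476  0.2441] F [ 0.6  0.7 -0.7] w 0.999
dp cm [  4.54 -61.9  -50.54]
rot [0.218 0.    0.002]
t 0.1 pos [ 0.1882 -0.6476  0.2441] F [ 0.6  0.7 -0.7] w 0.999
dp cm [-2.000e-02 -3.338e+01 -2.759e+01]
```

```bash
python3 -m creep '[{"grip":4,"dp":[0,-3.1,-2.5],"rotation":[0.1,0,0]},{"grip":0,"dp":[0,-6.2,-5],"rotation":[0.2,0,0]},{"grip":0,"dp":[0,-9.3,-7.5],"rotation":[0.218,0,0]},{"grip":0,"dp":[0,-12.4,-10],"rotation":[0.218,0,0]},{"grip":0,"dp":[0,-15.5,-12.5],"rotation":[0.218,0,0]}]'; python3 -c "
from h import *
togo([.5008,.088,.2],np.radians(3.7))"
```

```text
time: 0.52
tool_pos: [0.2652, -0.4624, 0.2445]
tcp_rot: [2.189, 0.071, -2.19]
wrist_force: [1.1, -0.9, -0.5]
width: 0.298
t 0.52 pos [ 0.2652 -0.4624  0.2445] F [ 1.1 -0.9 -0.5] w 0.298
dp cm [  4.51 -53.42 -27.03]
rot [-0.001  0.     0.001]
```

```bash
python3 -m creep '[{"grip":0,"dp":[0,-3.6,-1.8],"rotation":[0,0,0]},{"grip":0,"dp":[0,-7.2,-3.6],"rotation":[0,0,0]},{"grip":0,"dp":[0,-10.8,-5.4],"rotation":[0,0,0]},{"grip":0,"dp":[0,-14.4,-7.2],"rotation":[0,0,0]},{"grip":0,"dp":[0,-18,-9],"rotation":[0,0,0]}]'
python3 -m creep '[{"grip":0,"dp":[0,-3.6,-1.8],"rotation":[0,0,0]},{"grip":0,"dp":[0,-7.2,-3.6],"rotation":[0,0,0]},{"grip":0,"dp":[0,-10.8,-5.4],"rotation":[0,0,0]},{"grip":0,"dp":[0,-14.4,-7.2],"rotation":[0,0,0]},{"grip":0,"dp":[0,-18,-9],"rotation":[0,0,0]}]'; python3 -c "
from h import *
togo([.5008,.088,.2],np.radians(3.7))"
```

```text
time: 0.93
tool_pos: [0.3433, -0.277, 0.2449]
tcp_rot: [2.189, 0.071, -2.189]
wrist_force: [1.4, 0.6, 0.4]
width: -0.0
time: 1.35
tool_pos: [0.4214, -0.0915, 0.2451]
tcp_rot: [2.189, 0.071, -2.188]
wrist_force: [-0.3, -0.8, 0.9]
width: -0.004
t 1.35 pos [ 0.4214 -0.0915  0.2451] F [-0.3 -0.8  0.9] w -0.004
dp cm [  4.51 -17.4   -9.08]
rot [ 0. -0. -0.]
```

```bash
python3 -m creep '[{"grip":0,"dp":[0,-3.5,-1.8],"rotation":[0,0,0]},{"grip":0,"dp":[0,-7,-3.6],"rotation":[0,0,0]},{"grip":0,"dp":[0.5,-10.5,-5.4],"rotation":[0,0,0]},{"grip":0,"dp":[2,-14,-7.3],"rotation":[0,0,0]},{"grip":0,"dp":[4,-17.4,-9.1],"rotation":[0,0,0]}]'
python3 -m creep '[{"grip":0,"dp":[0,0,0],"rotation":[0,0,0]}]'
 python3 - <<'E'
from h import *
togo([.5008,.088,.141],np.radians(3.7))
im,d,c=cam('side'); a=im[100:260,200:400]
im2,d,c=cam('scene'); b=im2[140:300,290:490]
im3,d,c=cam('wrist'); 
save(np.vstack([np.hstack([cv2.resize(a,(400,320)),cv2.resize(b,(400,320))]),np.hstack([cv2.resize(im3,(400,250)),np.zeros((250,400,3),np.uint8)])]),'p2.png')
E
```

```text
time: 1.77
tool_pos: [0.5017, 0.0863, 0.2076]
tcp_rot: [2.193, 0.072, -2.184]
wrist_force: [0.6, -0.4, -1.1]
width: 0.002
time: 1.85
tool_pos: [0.4996, 0.089, 0.2025]
tcp_rot: [2.182, 0.078, -2.192]
wrist_force: [-1.1, -0.4, -0.8]
width: -0.004
t 1.85 pos [0.4996 0.089  0.2025] F [-1.1 -0.4 -0.8] w -0.004
dp cm [ 6.14  0.12 -0.14]
rot [0.005 0.005 0.002]
```

View pics/p2.png

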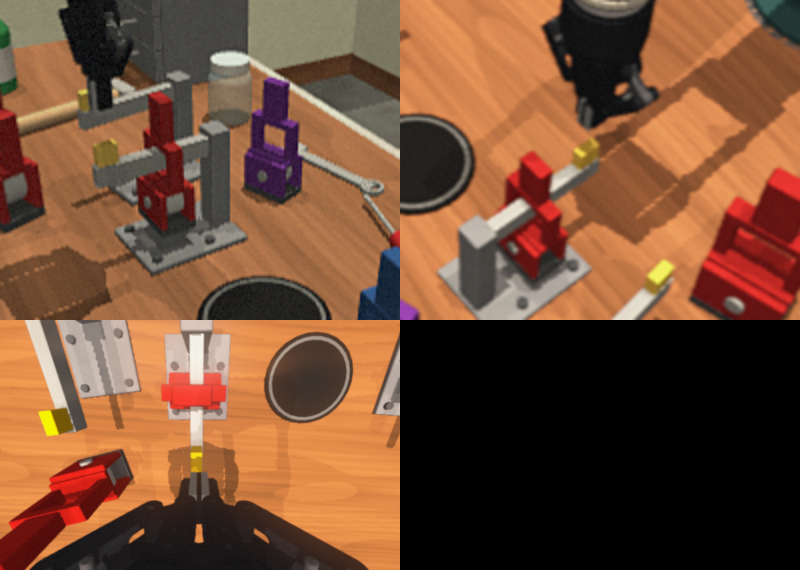

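The wrist view shows the shut fingertips (197,480) in line with the keeper (197,460) and the peg. I'll cross-check the keeper and tongue from the wrist depth.

```bash
python3 - <<'E'
from h import *
z=np.load('pics/wrist.npz'); c={k:z[k] for k in ['fx','fy','cx','cy','dist','rvec','tvec']}; c={k:(float(v) if v.ndim==0 else v) for k,v in c.items()}
im,d=z['im'],z['d']; W=world(c,d)
hsv=cv2.cvtColor(im,cv2.COLOR_RGB2HSV); H,S,V=[hsv[...,i].astype(int) for i in range(3)]
near=(W[...,0]>.44)&(W[...,0]<.75)&(W[...,1]>0.02)&(W[...,1]<.175)
for nme,m in [('keep',(H>22)&(H<36)&(S>140)&(W[...,2]>.147)),('tongue',((H<6)|(H>172))&(W[...,2]>.183)&(S>100)),('peg',(abs(W[...,2]-.128)<.003)&(S<70))]:
    P=W[m&near]; print(nme,len(P))
    if len(P)>4:
        r=cv2.minAreaRect((P[:,:2]*1000).astype(np.float32)); print(P.mean(0).round(4),r)
M=(abs(W[...,0]-.596)<.09)&(abs(W[...,1]+.085)<.09)&(S<90)&(W[...,2]<.012)&(W[...,2]>-0.004)
nn,l,st,ce=cv2.connectedComponentsWithStats(M.astype(np.uint8)); i=1+st[1:,4].argmax(); Pm=W[l==i]
print('mat',cv2.minEnclosingCircle((Pm[:,:2]*1000).astype(np.float32)))
E
```

```text
keep 150
[0.509  0.0897 0.1507] ((508.5901184082031, 89.42152404785156), (6.4539361000061035, 10.825069427490234), 5.333127498626709)
tongue 2765
[0.5587 0.0921 0.1984] ((531.943359375, 76.45983123779297), (92.85252380371094, 81.08283996582031), 71.13915252685547)
peg 3094
[0.5755 0.0933 0.1268] ((567.0098876953125, 93.0575180053711), (111.25102996826172, 26.602266311645508), 3.359649419784546)
mat ((594.5955200195312, -85.71826934814453), 65.70590209960938)
```

```bash
python3 -m creep '[{"grip":0,"dp":[1.2,0,-0.1],"rotation":[0,0,0]},{"grip":0,"dp":[2.4,0,-0.1],"rotation":[0,0,0]},{"grip":0,"dp":[3.2,0,-0.1],"rotation":[0,0,0]},{"grip":0,"dp":[3.8,0,-0.1],"rotation":[0,0,0]},{"grip":0,"dp":[4.2,0,-0.1],"rotation":[0,0,0]}]'
python3 -c "
from h import *
togo([.5008,.088,.141],np.radians(3.7))"
```

```text
time: 2.42
tool_pos: [0.5001, 0.0829, 0.1633]
tcp_rot: [2.187, 0.069, -2.191]
wrist_force: [-2.1, -0.6, 2.4]
width: -0.003
t 2.42 pos [0.5001 0.0829 0.1633] F [-2.1 -0.6  2.4] w -0.003
dp cm [ 2.23 -0.5  -0.11]
rot [-0.001  0.002 -0.   ]
```

```bash
python3 -m creep '[{"grip":0,"dp":[-0.6,0,0],"rotation":[0,0,0]},{"grip":0,"dp":[-0.6,0,0],"rotation":[0,0,0]},{"grip":0,"dp":[-0.6,0,0],"rotation":[0,0,0]}]'
python3 -c "
from h import *
togo([.5008,.088,.141],np.radians(3.7))"
```

```text
time: 2.67
tool_pos: [0.5019, 0.084, 0.1715]
tcp_rot: [2.191, 0.071, -2.187]
wrist_force: [-0.9, -0.8, 0.6]
width: -0.0
t 2.67 pos [0.5019 0.084  0.1715] F [-0.9 -0.8  0.6] w -0.0
dp cm [ 3.05 -0.41  0.09]
rot [-0.    -0.002  0.   ]
```

Settled at y = 0.084, so I'll correct by -0.45 cm in tool y and then press.

```bash
python3 -m creep '[{"grip":0,"dp":[0,-0.45,0.1],"rotation":[0,0,0]},{"grip":0,"dp":[0.4,-0.45,0.1],"rotation":[0,0,0]},{"grip":0,"dp":[0.8,-0.45,0.1],"rotation":[0,0,0]},{"grip":0,"dp":[1.2,-0.45,0.1],"rotation":[0,0,0]},{"grip":0,"dp":[1.6,-0.45,0.1],"rotation":[0,0,0]}]'
python3 -c "
from h import *
togo([.5008,.088,.141],np.radians(3.7))"
```

```text
time: 3.08
tool_pos: [0.4998, 0.0885, 0.1541]
tcp_rot: [2.188, 0.071, -2.188]
wrist_force: [-0.9, -0.4, 0.0]
width: -0.004
t 3.08 pos [0.4998 0.0885 0.1541] F [-0.9 -0.4  0. ] w -0.004
dp cm [ 1.31  0.06 -0.09]
rot [ 0.001 -0.    -0.   ]
```

```bash
python3 -m creep '[{"grip":0,"dp":[0.3,0,0],"rotation":[0,0,0]},{"grip":0,"dp":[0.6,0,0],"rotation":[0,0,0]},{"grip":0,"dp":[0.9,0,0],"rotation":[0,0,0]},{"grip":0,"dp":[1.2,0,0],"rotation":[0,0,0]},{"grip":0,"dp":[1.2,0,0],"rotation":[0,0,0]}]'
python3 -c "
from h import *
togo([.5008,.088,.141],np.radians(3.7))"
```

```text
time: 3.5
tool_pos: [0.4996, 0.0883, 0.1422]
tcp_rot: [2.188, 0.071, -2.189]
wrist_force: [0.4, 0.6, 0.1]
width: 0.004
t 3.5 pos [0.4996 0.0883 0.1422] F [0.4 0.6 0.1] w 0.004
dp cm [ 0.12  0.03 -0.11]
rot [ 0.     0.001 -0.   ]
```

Now retract, open and look.

```bash
python3 -m creep '[{"grip":0,"dp":[-2.5,0,0],"rotation":[0,0,0]},{"grip":0,"dp":[-5,0,0],"rotation":[0,0,0]},{"grip":3,"dp":[-8,0,0],"rotation":[0,0,0]},{"grip":7,"dp":[-9,0,1],"rotation":[0,0,0]},{"grip":7,"dp":[-9,0,1],"rotation":[0,0,0]}]'
python3 - <<'E'
from h import *
togo([.568,.0932,.160],np.radians(3.7))
im,d,c=cam('side'); a=im[100:260,200:400]; W=world(c,d)
im2,d2,c2=cam('scene'); b=im2[140:300,290:490]; W2=world(c2,d2)
save(np.hstack([cv2.resize(a,(400,320)),cv2.resize(b,(400,320))]),'p3.png')
for im,W in((im,W),(im2,W2)):
    hsv=cv2.cvtColor(im,cv2.COLOR_RGB2HSV); H,S,V=[hsv[...,i].astype(int) for i in range(3)]
    near=(W[...,0]>.44)&(W[...,0]<.75)&(W[...,1]>0.02)&(W[...,1]<.175)
    P=W[near&(H>22)&(H<36)&(S>140)]; print('keep',len(P),P.mean(0).round(4) if len(P) else '')
    P=W[near&((H<6)|(H>172))&(S>150)&(W[...,2]>.183)]; print('tongue',P.mean(0).round(4), cv2.minAreaRect((P[:,:2]*1000).astype(np.float32)))
E
```

```text
time: 3.92
tool_pos: [0.4912, 0.0879, 0.2361]
tcp_rot: [2.195, 0.072, -2.182]
wrist_force: [-0.3, 0.2, 0.6]
width: 0.418
t 3.92 pos [0.4912 0.0879 0.2361] F [-0.3  0.2  0.6] w 0.418
dp cm [ 7.66 -0.03 -7.65]
rot [ 0.    -0.006  0.   ]
keep 14 [0.4838 0.0575 0.3103]
tongue [0.5528 0.0884 0.213 ] ((515.1188354492188, 79.28999328613281), (121.98600006103516, 47.0722770690918), 5.236449241638184)
keep 0 
tongue [0.57   0.0979 0.1871] ((569.5133666992188, 96.19732666015625), (17.415969848632812, 31.087995529174805), 2.052006959915161)
```

View pics/p3.png

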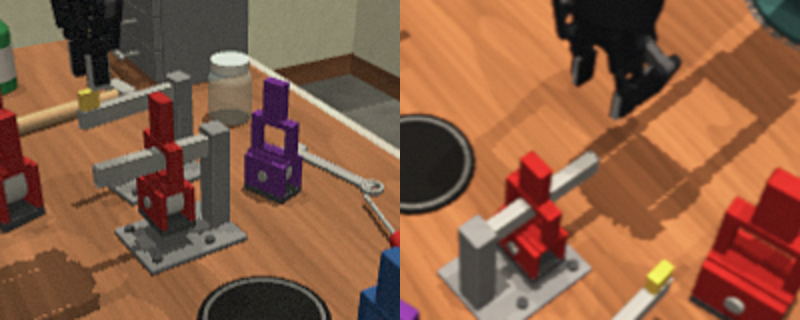

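The keeper is flush: no yellow is left at the peg end in either view (side crop (98,168), scene crop (595,158)). The block is unmoved. Going over the tongue.

```bash
python3 -m creep '[{"grip":7,"dp":[0,0,-2.5],"rotation":[0,0,0]},{"grip":7,"dp":[0,0,-5],"rotation":[0,0,0]},{"grip":7,"dp":[0,0,-7],"rotation":[0,0,0]},{"grip":7,"dp":[0,0,-7.6],"rotation":[0,0,0]},{"grip":7,"dp":[0,0,-7.6],"rotation":[0,0,0]}]'
python3 - <<'E'
from h import *
togo([.568,.0938,.159],np.radians(3.7))
im,d,c=cam('wrist'); save(im,'w4.png')
E
```

```text
time: 4.43
tool_pos: [0.5658, 0.0925, 0.23]
tcp_rot: [2.185, 0.07, -2.192]
wrist_force: [0.2, -1.2, -0.1]
width: 0.821
t 4.43 pos [0.5658 0.0925 0.23  ] F [ 0.2 -1.2 -0.1] w 0.821
dp cm [ 7.1  -0.12 -0.25]
rot [ 0.     0.004 -0.   ]
```

View pics/w4.png

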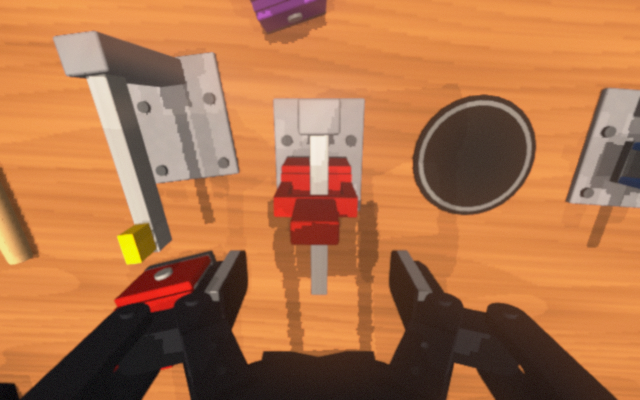

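The tongue (316,222) is centred between the pads (230 and 405). Descending and gripping.

```bash
python3 -m creep '[{"grip":7,"dp":[2.5,-0.1,-0.2],"rotation":[0,0,0]},{"grip":7,"dp":[4.5,-0.1,-0.2],"rotation":[0,0,0]},{"grip":7,"dp":[6,-0.1,-0.2],"rotation":[0,0,0]},{"grip":7,"dp":[7,-0.1,-0.2],"rotation":[0,0,0]},{"grip":7,"dp":[7,-0.1,-0.2],"rotation":[0,0,0]}]' 
python3 -c "
from h import *
togo([.568,.0938,.159],np.radians(3.7))"
```

```text
time: 4.9
tool_pos: [0.5643, 0.0934, 0.1591]
tcp_rot: [2.181, 0.07, -2.195]
wrist_force: [-1.0, 1.1, 0.3]
width: 0.823
t 4.9 pos [0.5643 0.0934 0.1591] F [-1.   1.1  0.3] w 0.823
dp cm [ 0.   -0.01 -0.38]
rot [ 0.     0.007 -0.   ]
```

```bash
python3 -m creep '[{"grip":4,"dp":[0,0,-0.3],"rotation":[0,0.003,0]},{"grip":3.4,"dp":[0,0,-0.3],"rotation":[0,0.003,0]},{"grip":2.8,"dp":[0,0,-0.3],"rotation":[0,0.003,0]},{"grip":2,"dp":[0,0,-0.3],"rotation":[0,0.003,0]},{"grip":2,"dp":[0,0,-0.3],"rotation":[0,0.003,0]}]' 50
python3 -m creep '[{"grip":2,"dp":[0,0,0]
,"rotation":[0,0,0]},{"grip":2,"dp":[0,0,0],"rotation":[0,0,0]},{"grip":2,"dp":[0,0,0],"rotation":[0,0,0]}]' 50
python3 -c "
from h import *
togo([.568,.0938,.159],np.radians(3.7))"
```

```text
time: 5.32
tool_pos: [0.5716, 0.0943, 0.1642]
tcp_rot: [2.195, 0.072, -2.183]
wrist_force: [0.2, 0.9, 4.4]
width: 0.347
time: 5.57
tool_pos: [0.5716, 0.0944, 0.1642]
tcp_rot: [2.195, 0.072, -2.183]
wrist_force: [-0.4, 1.3, 4.4]
width: 0.342
t 5.57 pos [0.5716 0.0944 0.1642] F [-0.4  1.3  4.4] w 0.342
dp cm [0.52 0.03 0.37]
rot [ 0.    -0.006  0.001]
```

```bash
python3 -m creep '[{"grip":2,"dp":[-0.4,0,0],"rotation":[0,0,0]},{"grip":2,"dp":[-0.8,0,0],"rotation":[0,0,0]},{"grip":2,"dp":[-1.1,0,0],"rotation":[0,0,0]},{"grip":2,"dp":[-1.1,0,0],"rotation":[0,0,0]},{"grip":2,"dp":[-1.1,0,0],"rotation":[0,0,0]}]' 60
python3 - <<'E'
from h import *
togo([.568,.0938,.1722],np.radians(3.7))
im,d,c=cam('side'); a=im[100:260,200:400]; W=world(c,d)
im2,d2,c2=cam('scene'); b=im2[140:300,290:490]; W2=world(c2,d2)
save(np.hstack([cv2.resize(a,(400,320)),cv2.resize(b,(400,320))]),'p5.png')
E
```

```text
time: 5.98
tool_pos: [0.5702, 0.0938, 0.173]
tcp_rot: [2.191, 0.071, -2.186]
wrist_force: [0.6, 0.5, -5.0]
width: 0.34
t 5.98 pos [0.5702 0.0938 0.173 ] F [ 0.6  0.5 -5. ] w 0.34
dp cm [ 0.08 -0.01  0.22]
rot [ 0.    -0.002 -0.   ]
```

View pics/p5.png

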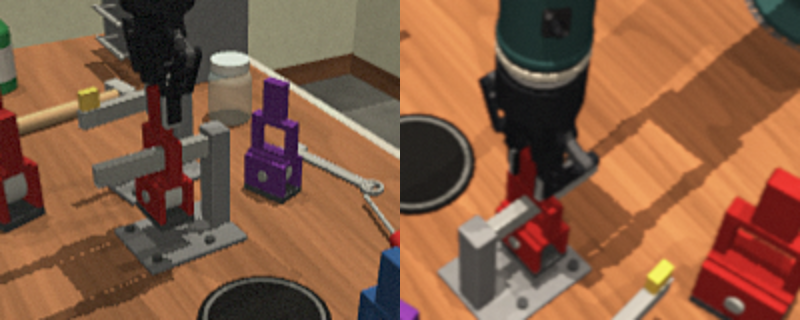

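The block is lifted about 9 mm clear of the peg and hangs straight (side crop (165,180)). Drawing it off.

```bash
python3 -m creep '[{"grip":2,"dp":[0,0,1],"rotation":[0,0,0]},{"grip":2,"dp":[0,0,2.5],"rotation":[0,0,0]},{"grip":2,"dp":[0,0,4],"rotation":[0,0,0]},{"grip":2,"dp":[0,0,5.5],"rotation":[0,0,0]},{"grip":2,"dp":[0,0,6.5],"rotation":[0,0,0]}]' 
python3 -m creep '[{"grip":2,"dp":[0,0,1.5],"rotation":[0,0,0]},{"grip":2,"dp":[0,0,3],"rotation":[0,0,0]},{"grip":2,"dp":[0,0,4.5],"rotation":[0,0,0]},{"grip":2,"dp":[0,0,5.2],"rotation":[0,0,0]},{"grip":2,"dp":[0,0,5.2],"rotation":[0,0,0]}]' 
python3 - <<'E'
from h import *
togo([.455,.0868,.1722],np.radians(3.7))
im,d,c=cam('side'); a=im[100:260,160:360]; W=world(c,d)
im2,d2,c2=cam('scene'); b=im2[140:300,290:490]; W2=world(c2,d2)
save(np.hstack([cv2.resize(a,(400,320)),cv2.resize(b,(400,320))]),'p6.png')
E
```

```text
time: 6.5
tool_pos: [0.5031, 0.0896, 0.1726]
tcp_rot: [2.189, 0.071, -2.188]
wrist_force: [1.0, 0.7, -4.3]
width: 0.342
time: 6.92
tool_pos: [0.4518, 0.0862, 0.1727]
tcp_rot: [2.19, 0.071, -2.186]
wrist_force: [-0.5, -0.2, -5.1]
width: 0.344
t 6.92 pos [0.4518 0.0862 0.1727] F [-0.5 -0.2 -5.1] w 0.344
dp cm [ 0.05 -0.03 -0.32]
rot [ 0.    -0.002 -0.   ]
```

View pics/p6.png

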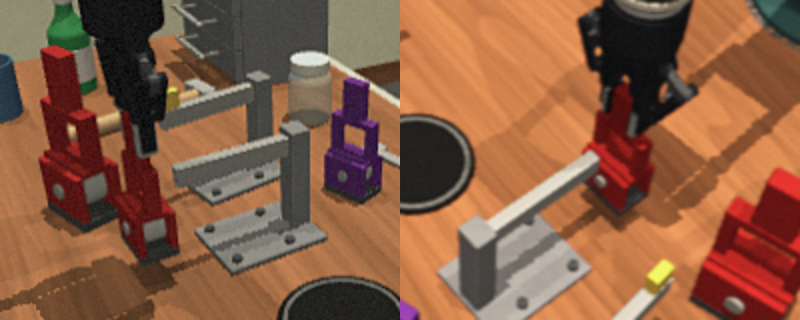

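The block is off the peg, clear of its end. Moving sideways, then over the mat.

```bash
python3 -m creep '[{"grip":2,"dp":[0,2,0],"rotation":[0,0,0]},{"grip":2,"dp":[0,5,0],"rotation":[0,0,0]},{"grip":2,"dp":[0,8,-1],"rotation":[0,0,0]},{"grip":2,"dp":[0,11,-2.5],"rotation":[0,0,0]},{"grip":2,"dp":[0,13,-4],"rotation":[0,0,0]}]' 
python3 -c "
from h import *
togo([.597,-.085,.165],np.radians(3.7))"
```

```text
time: 7.43
tool_pos: [0.5037, -0.0434, 0.1736]
tcp_rot: [2.193, 0.069, -2.183]
wrist_force: [0.1, 0.2, -4.2]
width: 0.345
t 7.43 pos [ 0.5037 -0.0434  0.1736] F [ 0.1  0.2 -4.2] w 0.345
dp cm [ 0.91  4.75 -9.04]
rot [-0.    -0.005 -0.001]
```

```bash
python3 -m creep '[{"grip":2,"dp":[0,1.5,-2.5],"rotation":[0,0,0]},{"grip":2,"dp":[0.2,3,-5],"rotation":[0,0,0]},{"grip":2,"dp":[0.5,4.3,-7.5],"rotation":[0,0,0]},{"grip":2,"dp":[0.9,4.7,-9],"rotation":[0,0,0]},{"grip":2,"dp":[0.9,4.7,-9],"rotation":[0,0,0]}]' 
python3 -m creep '[{"grip":2,"dp":[0,0,0],"rotation":[0,0,0]}]'
python3 - <<'E'
from h import *
togo([.597,-.085,.1392],np.radians(3.7))
im,d,c=cam('side'); a=im[150:310,240:440]; W=world(c,d)
im2,d2,c2=cam('scene'); b=im2[110:270,210:410]; W2=world(c2,d2)
save(np.hstack([cv2.resize(a,(400,320)),cv2.resize(b,(400,320))]),'p7.png')
for im,W in((im,W),(im2,W2)):
    hsv=cv2.cvtColor(im,cv2.COLOR_RGB2HSV); H,S,V=[hsv[...,i].astype(int) for i in range(3)]
    near=(abs(W[...,0]-.596)<.08)&(abs(W[...,1]+.085)<.08)&(W[...,2]<.2)
    R=near&((H<6)|(H>172))&(S>150)
    P=W[R]; print(np.percentile(P,[2,98],axis=0).round(3))
    for z in(.078,.128):
        P=W[R&(abs(W[...,2]-z)<.003)]
        if len(P)>5: print(z,len(P),cv2.minAreaRect((P[:,:2]*1000).astype(np.float32)))
E
```

```text
time: 7.85
tool_pos: [0.5994, -0.0836, 0.164]
tcp_rot: [2.196, 0.069, -2.182]
wrist_force: [-0.6, 0.1, -4.9]
width: 0.343
time: 7.93
tool_pos: [0.5962, -0.0824, 0.1637]
tcp_rot: [2.191, 0.071, -2.187]
wrist_force: [-0.2, -0.3, -4.4]
width: 0.341
t 7.93 pos [ 0.5962 -0.0824  0.1637] F [-0.2 -0.3 -4.4] w 0.341
dp cm [ 2.45  0.27 -0.06]
rot [-0.    -0.002  0.   ]
[[ 0.569 -0.116  0.042]
 [ 0.612 -0.055  0.186]]
0.078 60 ((578.8035888671875, -95.61663818359375), (34.04171371459961, 73.37294006347656), 38.74538040161133)
0.128 52 ((591.3480834960938, -84.02324676513672), (14.853442192077637, 65.3113784790039), 3.5204436779022217)
[[ 0.57  -0.108  0.038]
 [ 0.616 -0.048  0.182]]
0.078 38 ((605.7861328125, -66.67677307128906), (32.391761779785156, 69.97642517089844), 39.316654205322266)
0.128 24 ((600.3121337890625, -78.46854400634766), (13.030231475830078, 63.57572937011719), 14.744175910949707)
```

View pics/p7.png

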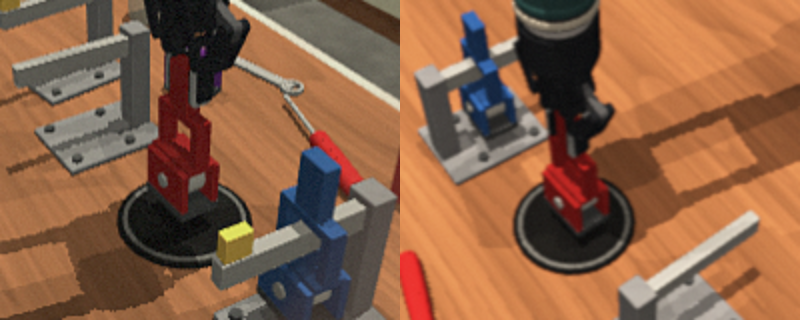

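The block is above the middle of the mat, upright. Lowering it.

```bash
python3 -m creep '[{"grip":2,"dp":[0.6,0.2,0],"rotation":[0,0,0]},{"grip":2,"dp":[1.2,0.3,0],"rotation":[0,0,0]},{"grip":2,"dp":[1.6,0.3,0],"rotation":[0,0,0]},{"grip":2,"dp":[1.9,0.3,0],"rotation":[0,0,0]},{"grip":2,"dp":[2.1,0.3,0],"rotation":[0,0,0]}]' 
python3 -m creep '[{"grip":2,"dp":[0.1,0,0],"rotation":[0,0,0]},{"grip":2,"dp":[0.2,0,0],"rotation":[0,0,0]},{"grip":2,"dp":[0.2,0,0],"rotation":[0,0,0]}]' 
python3 -c "
from h import *
togo([.597,-.085,.1392],np.radians(3.7))"
```

```text
time: 8.45
tool_pos: [0.5945, -0.0846, 0.1427]
tcp_rot: [2.191, 0.071, -2.187]
wrist_force: [0.3, 0.1, -5.5]
width: 0.343
time: 8.7
tool_pos: [0.5952, -0.0848, 0.1414]
tcp_rot: [2.192, 0.071, -2.185]
wrist_force: [-0.2, -0.3, -5.1]
width: 0.345
t 8.7 pos [ 0.5952 -0.0848  0.1414] F [-0.2 -0.3 -5.1] w 0.345
dp cm [ 0.23  0.04 -0.17]
rot [ 0.    -0.003 -0.   ]
```

```bash
python3 -m creep '[{"grip":2,"dp":[0.1,0,0],"rotation":[0,0,0]},{"grip":2,"dp":[0.2,0,0],"rotation":[0,0,0]},{"grip":2,"dp":[0.25,0,0],"rotation":[0,0,0]},{"grip":2,"dp":[0.25,0,0],"rotation":[0,0,0]}]' 

```

```text
time: 9.03
tool_pos: [0.5955, -0.0848, 0.1394]
tcp_rot: [2.192, 0.071, -2.185]
wrist_force: [0.6, -0.3, -2.9]
width: 0.342
```

Contact has started (weight 5 → 2.9 N). A little more.

```bash
python3 -m creep '[{"grip":2,"dp":[0.08,0,0],"rotation":[0,0,0]},{"grip":2,"dp":[0.15,0,0],"rotation":[0,0,0]},{"grip":2,"dp":[0.15,0,0],"rotation":[0,0,0]}]' 

```

```text
time: 9.28
tool_pos: [0.5958, -0.0848, 0.1393]
tcp_rot: [2.193, 0.071, -2.184]
wrist_force: [-3.5, 0.7, 6.0]
width: 0.341
```

```bash
python3 -m creep '[{"grip":2.6,"dp":[-0.08,0,0],"rotation":[0,0,0]},{"grip":2.9,"dp":[-0.08,0,0],"rotation":[0,0,0]},{"grip":3.3,"dp":[-0.08,0,0],"rotation":[0,0,0]},{"grip":3.8,"dp":[-0.08,0,0],"rotation":[0,0,0]},{"grip":5,"dp":[-0.08,0,0],"rotation":[0,0,0]}]' 20
python3 -m creep '[{"grip":7,"dp":[0,0,0],"rotation":[0,0,0]},{"grip":7,"dp":[0,0,0],"rotation":[0,0,0]},{"grip":7,"dp":[0,0,0],"rotation":[0,0,0]}]' 
python3 - <<'E'
from h import *
im,d,c=cam('side'); a=im[150:310,240:440]
im2,d2,c2=cam('scene'); b=im2[110:270,210:410]
save(np.hstack([cv2.resize(a,(400,320)),cv2.resize(b,(400,320))]),'p8.png')
E
```

```text
time: 9.7
tool_pos: [0.5955, -0.085, 0.1383]
tcp_rot: [2.192, 0.071, -2.184]
wrist_force: [0.5, -0.1, 0.7]
width: 0.567
time: 9.95
tool_pos: [0.5953, -0.0849, 0.1382]
tcp_rot: [2.192, 0.071, -2.185]
wrist_force: [-0.7, 0.9, -0.5]
width: 0.816
```

View pics/p8.png

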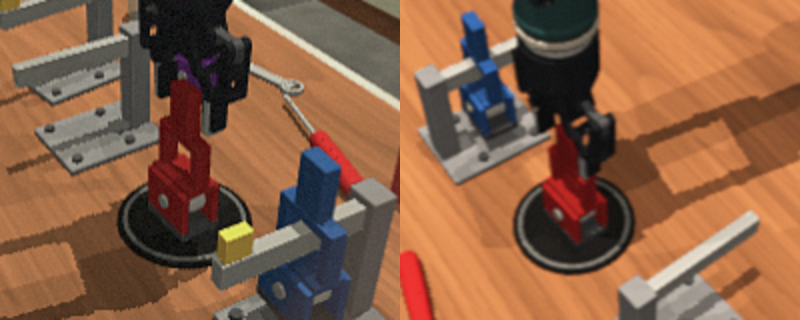

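The fingers are open and the block stands upright near the mat centre. Retreating upward, then the final check.

```bash
python3 -m creep '[{"grip":7,"dp":[-1,0,0],"rotation":[0,0,0]},{"grip":7,"dp":[-3,0,0],"rotation":[0,0,0]},{"grip":7,"dp":[-6,0,0],"rotation":[0,0,0]},{"grip":7,"dp":[-9,0,0],"rotation":[0,0,0]},{"grip":7,"dp":[-12,0,0],"rotation":[0,0,0]}]' 
python3 -m creep '[{"grip":7,"dp":[0,0,3],"rotation":[0,0,0]},{"grip":7,"dp":[0,0,6],"rotation":[0,0,0]},{"grip":7,"dp":[0,0,9],"rotation":[0,0,0]},{"grip":7,"dp":[0,0,9],"rotation":[0,0,0]},{"grip":7,"dp":[0,0,9],"rotation":[0,0,0]}]' 
python3 - <<'E'
from h import *
for n in('side','scene'):
    im,d,c=cam(n); W=world(c,d); 
    a=im[150:310,240:440] if n=='side' else im[110:270,210:410]
    if n=='side': A=a
    hsv=cv2.cvtColor(im,cv2.COLOR_RGB2HSV); H,S,V=[hsv[...,i].astype(int) for i in range(3)]
    near=(abs(W[...,0]-.596)<.08)&(abs(W[...,1]+.085)<.08)&(W[...,2]<.2)
    R=near&((H<6)|(H>172))&(S>150)
    for z in(.062,.113,.163):
        P=W[R&(abs(W[...,2]-z)<.003)]
        if len(P)>5: print(n,z,len(P),cv2.minAreaRect((P[:,:2]*1000).astype(np.float32)))
    B=(H>105)&(H<120)&(S>150)&(abs(W[...,0]-.6)<.06)&(abs(W[...,1]+.25)<.06); P=W[B];print('blue',np.median(P,0).round(3),np.percentile(P,[3,97],axis=0).round(3))
save(np.hstack([cv2.resize(A,(400,320)),cv2.resize(a,(400,320))]),'p9.png')
print(bot.read_state()['wrist_force'])
E
```

```text
time: 10.47
tool_pos: [0.5946, -0.0848, 0.2601]
tcp_rot: [2.192, 0.071, -2.185]
wrist_force: [-0.2, 0.0, 0.6]
width: 0.818
time: 10.88
tool_pos: [0.5042, -0.0907, 0.259]
tcp_rot: [2.194, 0.07, -2.184]
wrist_force: [0.3, 0.2, -0.1]
width: 0.818
side 0.062 281 ((591.6846313476562, -85.61117553710938), (42.34947967529297, 65.54878997802734), 2.8336193561553955)
side 0.113 108 ((590.4434814453125, -85.69551086425781), (15.779064178466797, 64.12084197998047), 7.384539604187012)
side 0.163 80 ((591.7621459960938, -85.6196060180664), (15.877678871154785, 30.216245651245117), 3.0528786182403564)
blue [ 0.596 -0.253  0.152] [[ 0.582 -0.272  0.05 ]
 [ 0.607 -0.227  0.189]]
scene 0.062 239 ((596.1830444335938, -82.18927001953125), (39.50932693481445, 66.62592315673828), 7.88485050201416)
scene 0.113 83 ((593.9155883789062, -82.2537841796875), (16.20313835144043, 64.65629577636719), 2.8001656532287598)
scene 0.163 86 ((594.0413818359375, -81.09879302978516), (15.64651107788086, 30.5990047454834), 1.5566918849945068)
blue [ 0.61  -0.239  0.113] [[ 0.589 -0.267  0.053]
 [ 0.627 -0.222  0.188]]
[ 0.39017657  0.74762311 -0.42918401]
```

View pics/p9.png

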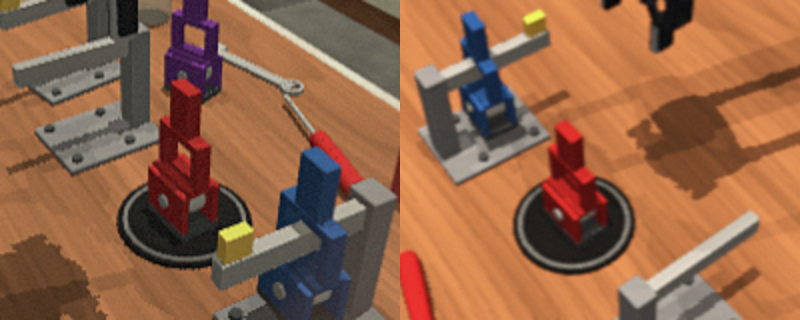

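The red block stands upright at about (0.593, -0.084), 2 mm from the mat centre. Its keeper is still down, the blue block is unmoved, and the gripper is clear. Handing in.

```bash
python3 -c "
from h import *
print(bot.finish_job())"
```

```text
the job is handed in; nothing more can be done
None
```

The red block now stands upright on the mat and the job is handed in, about 11 s into the 51 s allowed. I pressed the keeper flush with the shut fingertips, gripped the red block by its tongue and raised it 9 mm. I then drew it off the peg, set it down until the wrist force showed contact, released it and backed away.

**Last checks:**
- **Red block:** both fixed cameras put its centre within about 5 mm of the mat centre, and it shows no visible tilt.
- **Keeper:** it stayed down, with no yellow left at that peg end.
- **Blue block:** it measures the same as at the start, to within about 1 mm.
- **Gripper:** it is clear of everything, with wrist force near zero.

**Disagreements:**
- The two cameras differ by about 3–5 mm on positions.
- The first press touched the keeper about 5 mm off to one side in y, so I backed off and corrected it before pressing fully.
- Closing the grip pushed the arm up about 5 mm, which I allowed for in the lift and placing heights.

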